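# Fetch the flask from behind the bottles

### The job

The small conical flask at the back of the grey bottle carrier is wanted on the stirrer: first stand both amber bottles out of the way in the white side tray, then set the flask in the middle of the stirrer's round plate, and then stand the empty beaker from the round white tile in the middle of the back bay that the flask has left. Finally put each amber bottle back in the carrier exactly where it stood, in the middle of its own front bay. Leave the larger conical flask where it is, and keep everything upright.

Things in the scene. Friction and masses are not known exactly. Their poses are not given: they have to be found in the camera images.
- large_bottle_center (a point): Larger amber reagent bottle with black screw cap, loose, 116 mm high: round body 52 mm across up to 74 mm above its foot, cap 31 mm across from 80 to 116 mm. Stands in one of the two front bays of the carrier. The point is on its axis half-way up, 58 mm above its foot; z is up along the axis.
- small_bottle_center (a point): Smaller amber reagent bottle with black screw cap, loose, 101 mm high: round body 44 mm across up to 62 mm above its foot, cap 31 mm across from 68 to 101 mm. Stands in the other front bay of the carrier. The point is on its axis half-way up, 50.5 mm above its foot; z is up along the axis.
- small_flask_center (a point): The smaller of the two clear conical flasks, loose, 85 mm high, foot 51 mm across, neck 25 mm across from about 60 mm above its foot to the top. Stands in one of the two back bays of the carrier. The point is on its axis half-way up, 42.5 mm above its foot; z is up along the axis.
- large_flask_center (a point): The larger clear conical flask, loose, 114 mm high, foot 67 mm across, neck 30 mm across. Stands in the other back bay of the carrier and stays there. The point is on its axis half-way up, 57 mm above its foot; z is up along the axis.
- beaker_center (a point): Small empty glass beaker, loose, 80 mm high, 62 mm across at the top and 54 mm at the foot, open at the top. Stands on a round white tile (100 mm across), 10 mm thick, far out to the left or to the right. The point is on its axis half-way up, 40 mm above its foot; z is up along the axis.
- carrier: Grey bottle carrier, fixed, 190 x 190 mm, with 2 x 2 square bays (87 mm wide). Origin at the centre of its underside, at worktop height; x points from the front row (nearer the robot) to the back row, y left, z up. Bay centres: x = -46 (front) or +46 mm (back), y = +46 or -46 mm. Heights over the origin: bay floors 14, outer rim 36, ribs between bays 22 mm (ribs 5 mm thick).
- side_tray: Empty shallow white plastic tray, fixed on the worktop to one side of the carrier, 190 mm along its x axis and 120 mm along its y axis, on short feet: its floor lies 12 mm and its rim 24 mm above its underside, walls 4 mm thick. The origin is at the centre of its underside, at worktop height, z up.
- stirrer_plate (a point): Centre of the round metal top plate (110 mm across) of a white magnetic stirrer, 140 x 130 mm, fixed on the worktop on the other side of the carrier. The point lies on the top face of the plate, 44 mm above the worktop; z is up.
Mind the look-alikes: they are no part of the job. Leave any red or turquoise look-alike of the part that bears small_bottle_center alone. Leave any purple look-alike of the part that bears small_flask_center alone.

How it is judged:
By the outcome, as a careful person would: the job done as asked, in the order asked, and still so for the second after the job is handed in, with the robot touching nothing.
It also fails if it takes over 141 s, if anything falls off the work surface, if the arm or the gripper's body presses on something with over 40 N, if the wrist force passes 120 N, or if a joint passes its speed limit or range.

### The arm

A 6-joint arm with a two-finger parallel gripper is mounted at the origin on a cart in front of the work surface, level with it; the furniture and walls round the work are solid. World frame = base frame: x ahead of the robot, y to its left, z up, the work surface at z = 0. Lengths are in mm, angles in rad, forces in N, time in s.
With the tool pointing down it reaches from about 350 to 775 mm from the base axis. Payload 7.3 kg.
Tool frame: the origin (TCP) lies at the very end of the fingers, on their centre line; the grasp point (between the pads) lies grip_point_offset behind it (grip_point_offset is the distance from the TCP to the grasp point, in mm); x points along the fingers, z is the direction in which the jaws open and shut, and the axes are right-handed (so a half turn about x gives the same grasp; the last joint's range is limited). The gripper opens to 92 mm and grips with 3 to 60 N. Pads are 19 mm wide; open, the fingers measure 130 mm over their backs; the gripper's body (75 mm by 190 mm) begins 47 mm behind the grasp point.
Start: joints at [1.121, 0.342, 1.524, -0, 1.275, -0.146], TCP at [157.038, 500.983, 226.741] pointing down, gripper open.
Joint ranges: [-2.53, 2.53], [-0.77, 2.02], [0.04, 2.7], [-1, 4.14], [0.28, 2.66], [-3.11, 3.11]. Speed limits (rad/s): [2.57, 2.57, 3.14, 3.14, 3.14, 3.14].

### API

Orientations are given as [roll, pitch, yaw] about the fixed x, y, z axes, in that order (R = Rz(yaw) Ry(pitch) Rx(roll)).
In Python, from plant import * gives the robot as it stands.
- The arm moves only by the tool send_rows, never from a script. Its argument "series" is text: rows parted by semicolons, each of 5 numbers parted by spaces: the gripper's target within -1 to 1 (fully open at 1, half-way at 0, shut at -1), then the shift along the tool's x, y, z in units of 30 mm (1.0 is 30 mm), then the turn about the tool's x in units of 5 degrees (1.0 is 5 degrees). A call has 1 to 8 rows; each row is the pose to reach, as a shift and turn from the pose commanded when the call began, along the tool's axes at that moment; what a row does not reach only later rows make up. A row lasts 1/8 s, in which the tool goes at most 62.5 mm and 10.7 degrees, less where a joint would pass 70% of its speed; a pose out of reach is approached as far as the arm can. A call with a gripper value outside its range is refused whole. The fingers move at their own pace and stop on an object; the grip force is fixed at half the most. Time passes only in rows, so rows that repeat a pose let the fingers close. It gives the time, the measured TCP pose, the force and the opening at its end, in the units of the state.
- get_obs(): the state, without advancing time (a new reading comes with each control period).
- capture(name): name is "scene" or "top" or "wrist"; returns a dict with "pixels" (480x640x3 uint8, red, green, blue), "mtx" (3x3 intrinsics, pixels), "R" (3x3) and "t" (3): a world point X has camera coordinates R X + t. Camera axes: x right, y down, z forward; pixel columns grow to the right and rows downward; lengths in mm; the calibration is good to about 2 mm. A picture is of the moment at which its call begins. There is no depth.
- close_job(): hands the job in, once; it reports no verdict.
Trained networks look in a picture, given as the dict that the camera call returned (one of the last four; its "shot" number tells which), for a name from the list of things; names that differ only in an ending like _2 or _b are one class to them, and where a whole thing is asked for, a point or a joint stands for the part that bears it (a point fixed in the world has none). Each returns a list of dicts, best first, with "score" (0 to 1); they miss things now and then, are a little off and sometimes report something else, mostly with a low value. They report only what shows in the picture. A call takes as long as a camera call. They do not tell look-alikes from the thing itself.
- cut_out(picture, thing): "pixels" (480x640 bool, what is visible of it).
- place_of(picture, thing): "point" ([x, y, z] in mm, in world coordinates, good to about 4 mm: a listed point, or the origin of a listed thing).
The state is a dict: "time": time; "joint_positions": joint angles; "dq": joint speeds; "tau": joint torques, N m; "tool_pos": TCP position; "tcp_rot": TCP orientation; "contact_force": force on the tool from outside, world axes, zero at the start; "moment": the same for the moment, N m; "grip_width": finger opening in mm.
Only numpy, scipy, OpenCV 4.12 (cv2) and the standard library are available. Lean on these libraries where they do the work, as an engineer would, in place of code of your own. Each camera call takes 0.05 s, during which the arm holds its last target.

## Working session

There is one attempt and no reset: what is moved stays moved. The work goes in short steps, Python scripts to look and compute and a tool call to move; the robot and the scene stay as the last step left them, time stands still between calls to the robot, and variables do not carry over. Pictures are saved under pics/ and viewed, and the job is handed in when it is done.

Besides the shell and the picture viewer there is one more tool, called after ">>>" as a command line: name --argument value ..., lists and objects as JSON in quotes. send_rows: Moves the arm, as the interface text tells. Its arguments: {"type":"object","properties":{"series":{"type":"string"}},"required":["series"]}

```bash
ls; mkdir -p pics
python3 - <<'E'
from plant import *
import cv2
o=get_obs(); print({k:o[k] for k in ('time','tool_pos','tcp_rot','grip_width','contact_force')})
import plant; print([n for n in dir(plant) if not n.startswith('_')])
for n in ("scene","top"):
    p=capture(n); cv2.imwrite(f'pics/{n}0.png',p["pixels"][:,:,::-1])
    for th in ("large_bottle_center","small_bottle_center","small_flask_center","large_flask_center","beaker_center","carrier","side_tray","stirrer_plate"):
        print(n,th,[([round(float(v),1) for v in r["point"]],round(r["score"],2)) for r in place_of(p,th)])
print(get_obs()['time'])
try: print(grip_point_offset)
except Exception as e: print(e)
E
```

```text
pics
{'time': 0.0, 'tool_pos': array([156.84621189, 500.60325369, 226.06387996]), 'tcp_rot': array([ 3.00327145,  1.56926969, -2.01286242]), 'grip_width': 92.0243339153283, 'contact_force': array([ 0.61456129, -0.04620467, -1.08463379])}
['Unreachable', 'capture', 'close_job', 'cut_out', 'get_obs', 'grip_point_offset', 'place_of']
scene large_bottle_center [([556.2, 66.7, 71.9], 0.56)]
scene small_bottle_center [([656.5, -146.2, 51.8], 0.97), ([562.0, -27.9, 65.1], 0.56)]
scene small_flask_center [([655.9, -8.8, 54.6], 0.89), ([477.6, -135.7, 44.7], 0.69), ([557.5, -280.1, 43.1], 0.24)]
scene large_flask_center [([646.5, 81.0, 72.0], 0.93)]
scene beaker_center [([539.2, 435.7, 52.3], 0.72), ([655.1, -9.4, 59.5], 0.5)]
scene carrier [([606.6, 27.2, -0.1], 0.88)]
scene side_tray [([566.6, 243.6, -5.2], 0.74)]
scene stirrer_plate [([556.3, -277.3, 43.6], 0.82)]
top large_bottle_center [([554.0, 63.6, 74.3], 0.63)]
top small_bottle_center [([567.2, -139.0, 51.1], 0.73), ([655.5, -147.7, 53.3], 0.69), ([564.7, -29.4, 67.2], 0.58)]
top small_flask_center [([482.2, -143.6, 42.5], 0.83), ([659.0, -11.2, 56.7], 0.5), ([606.4, 28.7, 4.2], 0.18)]
top large_flask_center [([643.0, 78.9, 69.9], 0.83)]
top beaker_center [([539.2, 438.7, 51.6], 0.58)]
top carrier [([606.3, 29.5, 0.5], 0.9)]
top side_tray [([568.3, 251.1, 2.5], 0.91)]
top stirrer_plate [([560.2, -280.2, 45.1], 0.87)]
0.9
18.8
```

View pics/scene0.png

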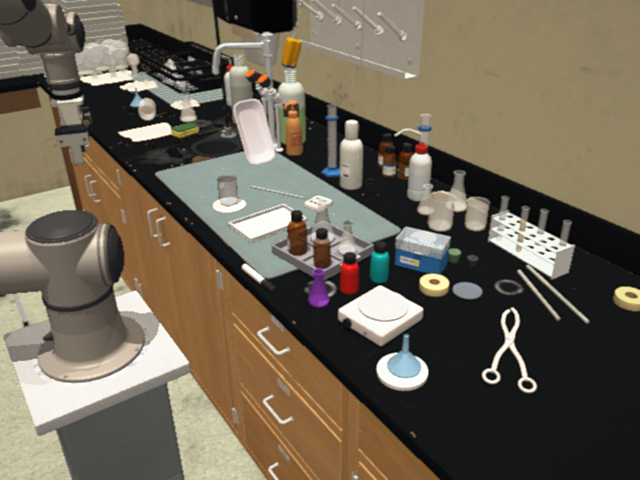

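View pics/top0.png

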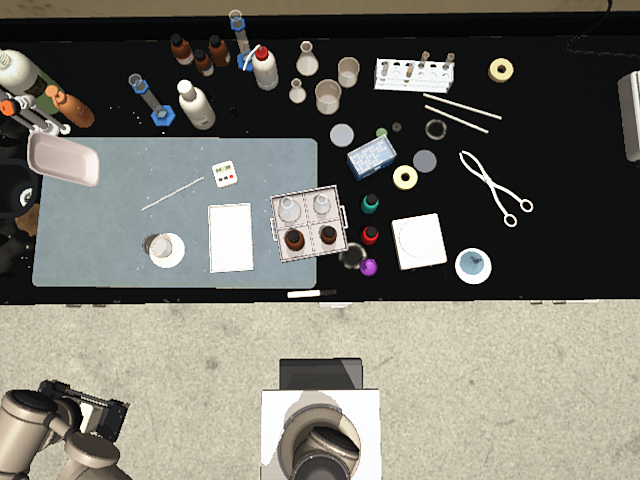

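```bash
cat > h.py <<'E'
from plant import *
import numpy as np, cv2
from scipy.spatial.transform import Rotation as Ro
def pose():
    o=get_obs(); return o,np.array(o['tool_pos']),Ro.from_euler('xyz',o['tcp_rot']).as_matrix()
def zang(R): # direction of jaw axis in the world plane, deg
    return np.degrees(np.arctan2(R[1,2],R[0,2]))
def go(x,y,z,jaw=None):
    """units to TCP target x,y,z; jaw: world angle of jaw axis deg (mod 180)"""
    o,p,R=pose()
    d=R.T@(np.array([x,y,z])-p)/30
    t=0
    if jaw is not None:
        a=(zang(R)-jaw+90)%180-90   # cw from above = + about tool x (down)
        t=a/5
    print('t',round(o['time'],2),'tcp',p.round(1),'jaw',zang(R).round(1),'w',round(o['grip_width'],1),'F',np.round(o['contact_force'],1),'q6',round(o['joint_positions'][5],2),
      '\n SHIFT',d.round(3),'TURN',round(t,2),'rows>=',round(np.linalg.norm(d)*30/62.5,1),round(abs(t)*5/10.7,1))
def ray(p,u,v,z):
    """world point at height z on pixel ray"""
    K,R,t=p['mtx'],p['R'],np.array(p['t']).ravel()
    c=-R.T@t; d=R.T@np.linalg.inv(K)@np.array([u,v,1.0]); return c+d*(z-c[2])/d[2]
def proj(p,X):
    c=p['R']@np.array(X,float)+np.array(p['t']).ravel(); q=p['mtx']@c; return q[:2]/q[2]
def save(p,n): cv2.imwrite('pics/'+n+'.png',p['pixels'][:,:,::-1])
E
python3 - <<'E'
from h import *
go(520,28,330,10)
o,p,R=pose(); print(R.round(3))
w=capture('wrist'); save(w,'w0'); print('cam',(-w['R'].T@np.array(w['t']).ravel()).round(1), (w['R'].T[:,2]).round(2), w['mtx'].round(0).tolist())
print('in tool',(R.T@((-w['R'].T@np.array(w['t']).ravel())-p)).round(1),(R.T@w['R'].T).round(2))
E
```

```text
t 0.9 tcp [157.  501.  226.7] jaw 72.6 w 92.0 F [ 0.2 -0.9  0.1] q6 -0.15 
 SHIFT [ -3.443 -16.261 -11.424] TURN 12.52 rows>= 9.7 5.8
[[ 0.    -0.954  0.299]
 [ 0.     0.299  0.954]
 [-1.    -0.     0.   ]]
cam [ 75.5 526.9 384.4] [ 0.3  -0.09 -0.95] [[339.0, 0.0, 320.0], [0.0, 339.0, 234.0], [0.0, 0.0, 1.0]]
in tool [-157.7   85.5    0.4] [[-0.   -0.31  0.95]
 [-0.   -0.95 -0.31]
 [ 1.   -0.    0.  ]]
```

View pics/w0.png

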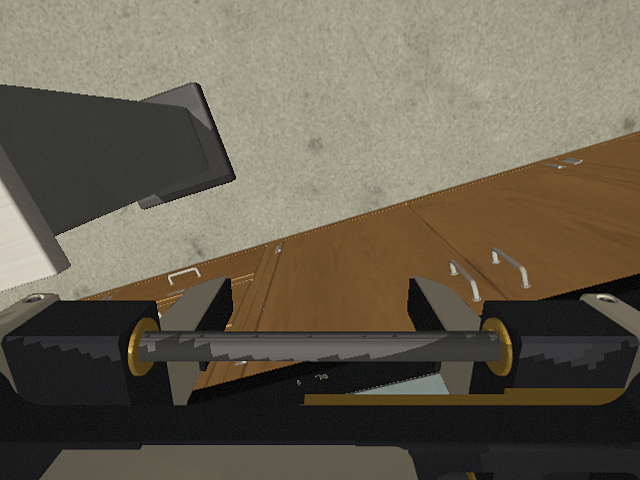

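>>> send_rows --series "0.1 -3.4 -15.6 -11.6 30; 0.1 -3.4 -15.6 -11.6 30; 0.1 -3.4 -15.6 -11.6 30; 0.1 -3.4 -15.6 -11.6 30; 0.1 -3.4 -15.6 -11.6 30; 0.1 -3.4 -15.6 -11.6 30; 0.1 -3.4 -15.6 -11.6 30; 0.1 -3.4 -15.6 -11.6 30"

```text
time: 1.95
tool_pos: [447.1, 100.5, 313.5]
tcp_rot: [0.691, 1.57, 0.452]
contact_force: [0.3, 0.6, -0.4]
grip_width: 50.8
```

Run:
```python
from h import *
go(500,28,330,-85)
```

```text
t 1.95 tcp [447.1 100.5 313.5] jaw -13.7 w 50.8 F [ 0.3  0.6 -0.4] q6 0.29 
 SHIFT [-0.549 -1.929  2.285] TURN 14.26 rows>= 1.5 6.7
```

>>> send_rows --series "0.1 -0.5 -1.9 2.3 14; 0.1 -0.5 -1.9 2.3 14; 0.1 -0.5 -1.9 2.3 14; 0.1 -0.5 -1.9 2.3 14; 0.1 -0.5 -1.9 2.3 14; 0.1 -0.5 -1.9 2.3 14; 0.1 -0.5 -1.9 2.3 14; 0.1 -0.5 -1.9 2.3 14"

```text
time: 2.95
tool_pos: [500.2, 30.9, 327.9]
tcp_rot: [2.263, 1.571, 0.809]
contact_force: [0.4, -0.5, 0.2]
grip_width: 50.5
```

Run:
```python
from h import *
go(500,28,330,-85)
w=capture('wrist'); save(w,'w1'); np.savez('w1.npz',**{k:w[k] for k in('pixels','mtx','R','t')})
for th in ("large_bottle_center","small_bottle_center","small_flask_center","large_flask_center","carrier"):
        print(th,[([round(float(v),1) for v in r["point"]],round(r["score"],2)) for r in place_of(w,th)])
```

```text
t 2.95 tcp [500.2  30.9 327.9] jaw -83.3 w 50.5 F [ 0.4 -0.5  0.2] q6 1.36 
 SHIFT [-0.071 -0.018  0.096] TURN 0.34 rows>= 0.1 0.2
large_bottle_center [([548.8, 65.3, 70.8], 0.97)]
small_bottle_center [([567.2, -144.5, 52.8], 0.86), ([570.8, -26.3, 66.5], 0.74), ([653.8, -142.0, 51.9], 0.74)]
small_flask_center [([655.5, -11.1, 56.6], 0.8), ([483.6, -140.9, 44.3], 0.56)]
large_flask_center [([640.1, 82.4, 69.0], 0.89)]
carrier []
```

View pics/w1.png

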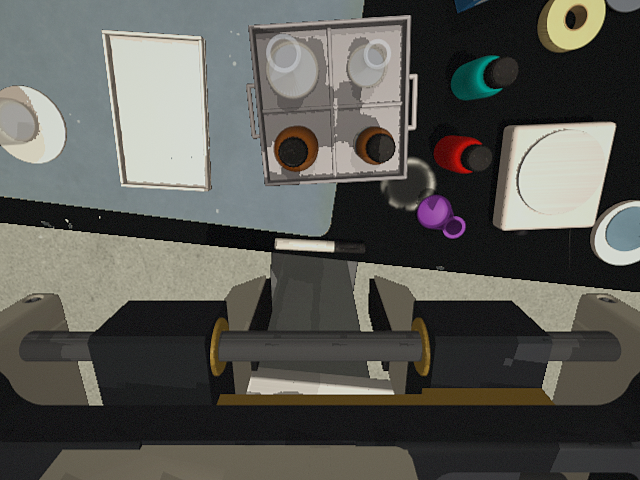

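Run:
```python
from h import *
w=dict(np.load('w1.npz')); im=w['pixels'][:,:,::-1]
c=cv2.resize(im[5:200,235:425],None,fx=3,fy=3,interpolation=cv2.INTER_CUBIC); cv2.imwrite('pics/c1.png',c)
c=cv2.resize(im[15:235,85:235],None,fx=2.7,fy=2.7,interpolation=cv2.INTER_CUBIC); cv2.imwrite('pics/c2.png',c)
c=cv2.resize(im[110:240,485:630],None,fx=4,fy=4,interpolation=cv2.INTER_CUBIC); cv2.imwrite('pics/c3.png',c)
```

```text
(no output)
```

View pics/c1.png

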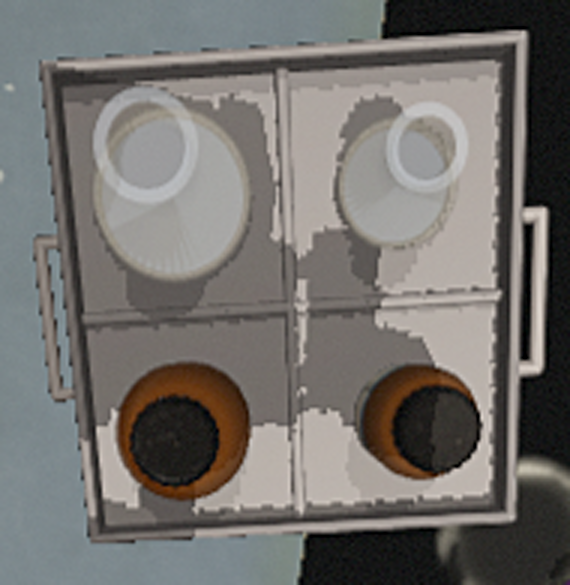

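View pics/c2.png

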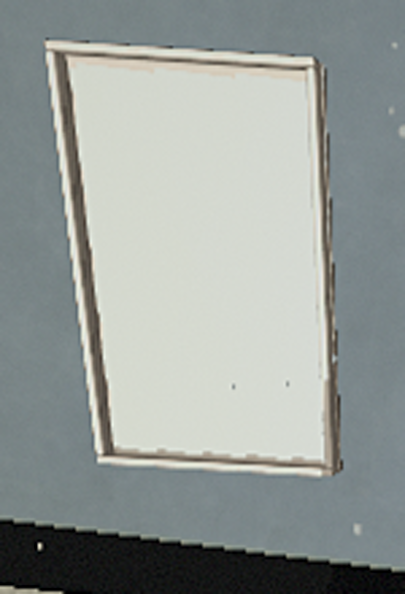

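View pics/c3.png

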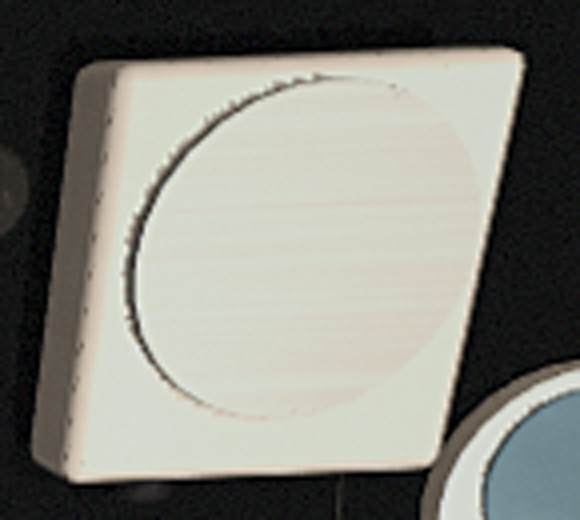

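Run:
```python
from h import *
w=dict(np.load('w1.npz'))
f=lambda s,o:(lambda u,v,z: ray(w,(u+.5)/s+o[0]-.5,(v+.5)/s+o[1]-.5,z)[:2])
c1=f(3,(235,5)); c2=f(2.7,(85,15)); c3=f(4,(485,110))
def rect(P):
    P=np.array(P); TL,TR,BR,BL=P
    xd=(TL-BL)+(TR-BR); yd=(TL-TR)+(BL-BR)
    print('centre',P.mean(0).round(1),'yaw from x',np.degrees(np.arctan2(xd[1],xd[0])).round(2),'from y',np.degrees(np.arctan2(-yd[0],yd[1])).round(2),'len',(np.linalg.norm(xd)/2).round(1),(np.linalg.norm(yd)/2).round(1))
    return P.mean(0)
print('carrier');C=rect([c1(u,v,36) for u,v in((42,62),(527,32),(517,522),(93,542))])
print('tray');T=rect([c2(u,v,24) for u,v in((48,42),(318,60),(332,472),(97,460))])
print('stirrer');pts=np.array([c3(u,v,44) for u,v in((133,275),(335,77),(482,200),(265,417),(215,125),(165,360),(400,95),(405,360))])
A=np.c_[2*pts,np.ones(len(pts))];s=np.linalg.lstsq(A,(pts**2).sum(1),rcond=None)[0];print(s[:2].round(1),np.sqrt(s[2]+s[:2]@s[:2]).round(1))
for n,u,v,z in(('Lcap',175,441,130),('Scap',437,430,115),('Lflask',147,146,128),('Sflask',427,145,99),('Lbody foot',172,195,14),('Sfoot',397,182,14)): print(n,c1(u,v,z).round(1))
```

```text
carrier
centre [605.   27.5] yaw from x 10.01 from y 9.59 len 187.9 187.8
tray
centre [568.9 248.4] yaw from x 2.82 from y 3.52 len 186.5 119.1
stirrer
[ 559.5 -276.2] 54.2
Lcap [553.1  65.4]
Scap [566.4 -25.4]
Lflask [642.3  82.7]
Sflask [658.4  -8.7]
Lbody foot [643.6  83.9]
Sfoot [659.6  -9.5]
```

Run:
```python
from h import *
go(552.5,65.2,160,-80.2)
go(552.5,65.2,97,-80.2)
```

```text
t 3.25 tcp [500.2  30.9 327.9] jaw -83.3 w 50.4 F [ 0.8 -0.1 -1.4] q6 1.36 
 SHIFT [ 5.596  1.864 -0.931] TURN -0.62 rows>= 2.9 0.3
t 3.25 tcp [500.2  30.9 327.9] jaw -83.3 w 50.4 F [ 0.8 -0.1 -1.4] q6 1.36 
 SHIFT [ 7.696  1.864 -0.931] TURN -0.62 rows>= 3.8 0.3
```

>>> send_rows --series "0.1 4 1.86 -0.93 -0.6; 0.1 5.6 1.86 -0.93 -0.6; 0.1 5.6 1.86 -0.93 -0.6; 0.1 5.6 1.86 -0.93 -0.6; 0.1 5.6 1.86 -0.93 -0.6"

```text
time: 3.88
tool_pos: [553.2, 64.9, 161.7]
tcp_rot: [1.354, 1.568, -0.048]
contact_force: [0.6, 1.1, 0.6]
grip_width: 50.3
```

Run:
```python
from h import *
go(552.5,65.2,97,-80.2)
w=capture('scene'); save(w,'s1')
im=w['pixels'][180:300,230:410,::-1]; cv2.imwrite('pics/s1c.png',cv2.resize(im,None,fx=4,fy=4,interpolation=cv2.INTER_CUBIC))
```

```text
t 3.88 tcp [553.2  64.9 161.7] jaw -80.3 w 50.3 F [0.6 1.1 0.6] q6 1.38 
 SHIFT [ 2.158 -0.027 -0.015] TURN -0.03 rows>= 1.0 0.0
```

View pics/s1c.png

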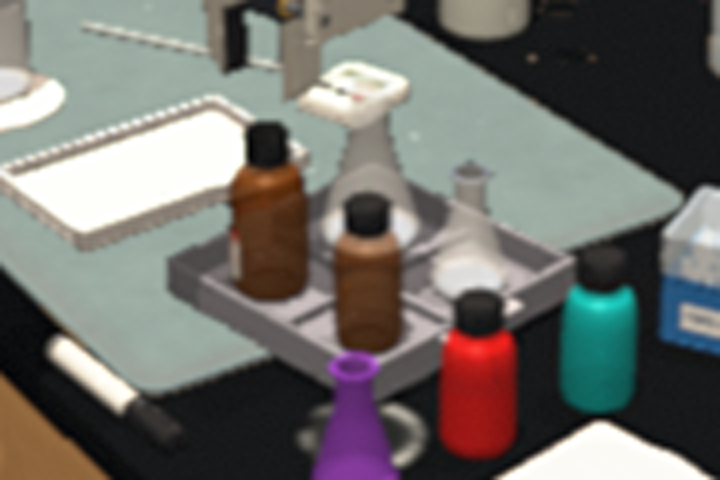

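>>> send_rows --series "0.1 1.0 0 0 0; 0.1 1.7 0 0 0; 0.1 2.1 0 0 0; 0.1 2.15 0 0 0; -1 2.15 0 0 0; -1 2.15 0 0 0; -1 2.15 0 0 0; -1 2.15 0 0 0"

```text
time: 4.92
tool_pos: [552.9, 65.2, 96.1]
tcp_rot: [1.469, 1.569, 0.066]
contact_force: [-0.4, 1.0, 5.9]
grip_width: 29.8
```

Run:
```python
from h import *
go(552.5,65.2,230,-80.2)
```

```text
t 4.92 tcp [552.9  65.2  96.1] jaw -80.3 w 29.8 F [-0.4  1.   5.9] q6 1.38 
 SHIFT [-4.463e+00 -7.000e-03 -3.000e-03] TURN -0.03 rows>= 2.1 0.0
```

>>> send_rows --series "-1 -0.5 0 0 0; -1 -1.5 0 0 0; -1 -3 0 0 0; -1 -3.5 0 0 0; -1 -3.5 0 0 0"

```text
time: 5.55
tool_pos: [552.6, 65.1, 200.9]
tcp_rot: [1.431, 1.569, 0.029]
contact_force: [0.2, 0.4, -1.6]
grip_width: 30.5
```

Run:
```python
from h import *
go(524,246,196,-87)
```

```text
t 5.55 tcp [552.6  65.1 200.9] jaw -80.3 w 30.5 F [ 0.2  0.4 -1.6] q6 1.38 
 SHIFT [ 0.163  0.07  -6.104] TURN 1.33 rows>= 2.9 0.6
```

>>> send_rows --series "-1 0 0 -1 0; -1 0 0.05 -2.5 0; -1 0 0.05 -4.2 0; -1 0 0.07 -5.5 0; -1 0 0.07 -6.1 0; -1 0.5 0.07 -6.1 0; -1 0.5 0.07 -6.1 0"

```text
time: 6.42
tool_pos: [522.9, 244.2, 182.9]
tcp_rot: [-1.314, 1.566, -2.717]
contact_force: [-0.2, -0.6, -1.6]
grip_width: 30.6
```

Run:
```python
from h import *
go(524,246,94,None)
w=capture('wrist'); save(w,'w2')
```

```text
t 6.42 tcp [522.9 244.2 182.9] jaw -80.4 w 30.6 F [-0.2 -0.6 -1.6] q6 1.71 
 SHIFT [ 2.962  0.06  -0.056] TURN 0 rows>= 1.4 0.0
```

View pics/w2.png

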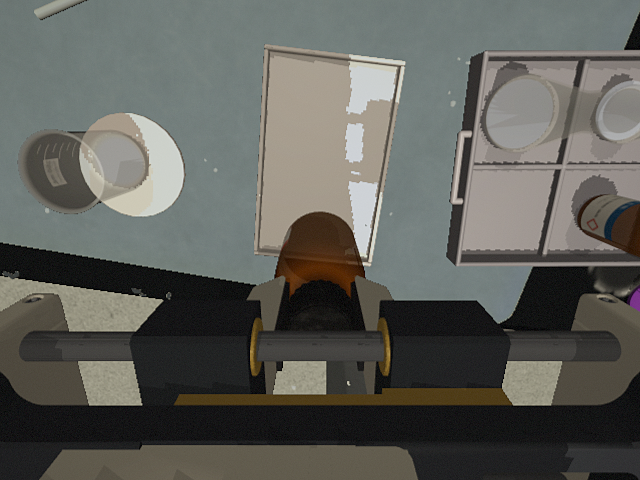

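>>> send_rows --series "-1 1.2 0 0 0; -1 2.2 0 0 0; -1 2.7 0 0 0; -1 2.85 0 0 0; -1 2.85 0 0 0; -1 2.85 0 0 0"

```text
time: 7.22
tool_pos: [524.5, 246.0, 101.0]
tcp_rot: [1.72, 1.569, 0.317]
contact_force: [-0.1, -0.3, -1.6]
grip_width: 30.1
```

Run:
```python
from h import *
go(524,246,94,None)
```

```text
t 7.22 tcp [524.5 246.  101. ] jaw -80.4 w 30.1 F [-0.1 -0.3 -1.6] q6 1.71 
 SHIFT [ 0.234 -0.018 -0.002] TURN 0 rows>= 0.1 0.0
```

>>> send_rows --series "-1 0.1 0 0 0; -1 0.18 0 0 0; -1 0.18 0 0 0"

```text
time: 7.6
tool_pos: [523.7, 245.9, 94.3]
tcp_rot: [-1.639, 1.57, -3.041]
contact_force: [0.7, 0.6, -1.2]
grip_width: 30.5
```

>>> send_rows --series "-1 0.04 0 0 0; -1 0.04 0 0 0"

```text
time: 7.85
tool_pos: [524.0, 246.0, 94.1]
tcp_rot: [1.771, 1.57, 0.369]
contact_force: [-2.2, 0.0, 5.9]
grip_width: 30.5
```

Contact. Release and rise.

>>> send_rows --series "0.1 0 0 0 0; 0.1 0 0 0 0; 0.1 0 0 0 0; 0.1 -1 0 0 0; 0.1 -2.5 0 0 0; 0.1 -3 0 0 0; 0.1 -3 0 0 0"

```text
time: 8.72
tool_pos: [524.1, 245.9, 183.7]
tcp_rot: [1.757, 1.569, 0.354]
contact_force: [-0.5, 0.2, -0.8]
grip_width: 50.5
```

Run:
```python
from h import *
go(566.8,-25.5,180,-80.2)
w=capture('top'); save(w,'t1')
cv2.imwrite('pics/t1c.png',cv2.resize(w['pixels'][170:300,120:370,::-1],None,fx=3,fy=3))
```

```text
t 8.72 tcp [524.1 245.9 183.7] jaw -80.4 w 50.5 F [-0.5  0.2 -0.8] q6 1.71 
 SHIFT [ 0.121 -0.114  9.159] TURN -0.03 rows>= 4.4 0.0
```

View pics/t1c.png

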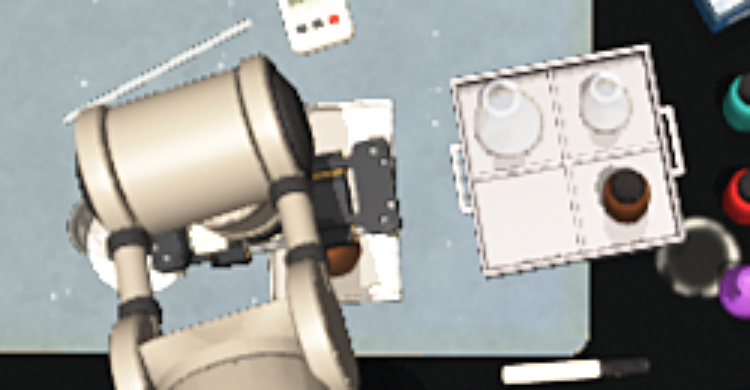

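>>> send_rows --series "0.1 0 0 1.5 0; 0.1 0 0 3.5 0; 0.1 0 -0.05 5.5 0; 0.1 0 -0.1 7.5 0; 0.1 0 -0.1 8.8 0; 0.1 0 -0.1 9.15 0; 0.1 0 -0.1 9.15 0"

```text
time: 9.65
tool_pos: [566.3, -25.1, 181.9]
tcp_rot: [-2.102, 1.568, 2.778]
contact_force: [0.6, -0.1, -0.6]
grip_width: 50.5
```

Run:
```python
from h import *
go(566.8,-25.5,84,-80.2)
```

```text
t 9.65 tcp [566.3 -25.1 181.9] jaw -80.4 w 50.5 F [ 0.6 -0.1 -0.6] q6 1.22 
 SHIFT [3.264 0.022 0.02 ] TURN -0.04 rows>= 1.6 0.0
```

>>> send_rows --series "0.1 1.0 0 0 0; 0.1 2.2 0 0 0; 0.1 3 0 0 0; 0.1 3.2 0 0 0; 0.1 3.2 0 0 0; -1 3.2 0 0 0; -1 3.2 0 0 0; -1 3.2 0 0 0"

```text
time: 10.65
tool_pos: [567.3, -25.4, 88.0]
tcp_rot: [1.311, 1.569, -0.091]
contact_force: [-0.2, 0.1, 2.4]
grip_width: 30.1
```

>>> send_rows --series "-1 0 0 0 0; -1 0 0 0 0"

```text
time: 10.9
tool_pos: [567.4, -25.4, 87.9]
tcp_rot: [1.277, 1.569, -0.125]
contact_force: [0.1, -0.3, 4.8]
grip_width: 30.0
```

Run:
```python
from h import *
for i in range(2):
  go(614,251,84,-80.2);capture('top')
```

```text
t 10.9 tcp [567.4 -25.4  87.9] jaw -80.4 w 30.0 F [ 0.1 -0.3  4.8] q6 1.22 
 SHIFT [ 0.132  3.075 -8.823] TURN -0.03 rows>= 4.5 0.0
t 10.95 tcp [567.4 -25.4  87.9] jaw -80.4 w 30.5 F [-0.9 -0.5  6.2] q6 1.22 
 SHIFT [ 0.132  3.075 -8.822] TURN -0.03 rows>= 4.5 0.0
```

>>> send_rows --series "-1 -0.5 0 0 0; -1 -1.5 0 0 0; -1 -3 0 0 0; -1 -4.3 0 0 0; -1 -4.3 0 -1 0; -1 -4.3 0.5 -3 0; -1 -4.3 1.2 -5 0; -1 -4.3 1.5 -5.5 0"

```text
time: 12.0
tool_pos: [583.0, 148.4, 216.5]
tcp_rot: [-2.597, 1.57, 2.288]
contact_force: [0.3, -0.1, -1.5]
grip_width: 30.1
```

Run:
```python
from h import *
go(614,251,130,-80.2)
```

```text
t 12.0 tcp [583.  148.4 216.5] jaw -80.1 w 30.1 F [ 0.3 -0.1 -1.5] q6 1.52 
 SHIFT [ 2.884  1.606 -3.188] TURN 0.01 rows>= 2.2 0.0
```

>>> send_rows --series "-1 0 0.4 -1 0; -1 0 1.2 -2.5 0; -1 0 1.6 -3.1 0; -1 1.0 1.6 -3.1 0; -1 2 1.6 -3.1 0; -1 2.5 1.6 -3.1 0; -1 2.5 1.6 -3.1 0"

```text
time: 12.88
tool_pos: [614.9, 244.0, 140.4]
tcp_rot: [-1.459, 1.568, -2.862]
contact_force: [-0.4, 0.3, -1.2]
grip_width: 30.4
```

Run:
```python
from h import *
go(614,251,86,-80.2)
```

```text
t 12.88 tcp [614.9 244.  140.4] jaw -80.4 w 30.4 F [-0.4  0.3 -1.2] q6 1.67 
 SHIFT [ 1.815  0.012 -0.235] TURN -0.04 rows>= 0.9 0.0
```

>>> send_rows --series "-1 0.5 0 -0.2 0; -1 1.1 0 -0.2 0; -1 1.5 0 -0.2 0; -1 1.65 0 -0.2 0; -1 1.65 0 -0.2 0"

```text
time: 13.5
tool_pos: [614.3, 250.5, 91.5]
tcp_rot: [-1.57, 1.57, -2.972]
contact_force: [0.4, -0.2, -1.8]
grip_width: 30.1
```

Run:
```python
from h import *
go(614,251,86,-80.2)
```

```text
t 13.5 tcp [614.3 250.5  91.5] jaw -80.4 w 30.1 F [ 0.4 -0.2 -1.8] q6 1.67 
 SHIFT [ 0.183 -0.007 -0.017] TURN -0.03 rows>= 0.1 0.0
```

>>> send_rows --series "-1 0.1 0 0 0; -1 0.15 0 0 0; -1 0.15 0 0 0"

```text
time: 13.88
tool_pos: [614.3, 250.6, 87.4]
tcp_rot: [1.871, 1.571, 0.469]
contact_force: [0.6, -0.5, -1.0]
grip_width: 30.5
```

>>> send_rows --series "-1 0.04 0 0 0; -1 0.04 0 0 0"

```text
time: 14.12
tool_pos: [614.4, 250.6, 86.1]
tcp_rot: [1.938, 1.571, 0.535]
contact_force: [-0.3, -0.1, -2.2]
grip_width: 30.4
```

>>> send_rows --series "-1 0.04 0 0 0; -1 0.04 0 0 0"

```text
time: 14.38
tool_pos: [614.7, 250.6, 86.0]
tcp_rot: [1.645, 1.569, 0.242]
contact_force: [-1.7, -0.1, 4.7]
grip_width: 30.1
```

>>> send_rows --series "0.1 0 0 0 0; 0.1 0 0 0 0; 0.1 0 0 0 0; 0.1 -1 0 0 0; 0.1 -2.5 0 0 0; 0.1 -3.5 0 0 0; 0.1 -3.5 0 1 0; 0.1 -3.5 0 2 0"

```text
time: 15.38
tool_pos: [624.4, 191.2, 190.2]
tcp_rot: [1.645, 1.57, 0.244]
contact_force: [-0.5, 1.6, -1.0]
grip_width: 50.6
```

Run:
```python
from h import *
go(658.7,-9.3,185,-80.2)
```

```text
t 15.38 tcp [624.4 191.2 190.2] jaw -80.3 w 50.6 F [-0.5  1.6 -1. ] q6 1.58 
 SHIFT [ 1.74e-01 -2.00e-03  6.78e+00] TURN -0.02 rows>= 3.3 0.0
```

>>> send_rows --series "0.1 0 0 1.5 0; 0.1 0 0 3.5 0; 0.1 0.1 0 5.3 0; 0.1 0.1 0 6.4 0; 0.1 0.1 0 6.8 0; 0.1 0.1 0 6.8 0; 0.1 0.1 0 6.8 0"

```text
time: 16.25
tool_pos: [658.4, -8.0, 186.9]
tcp_rot: [3.117, 1.57, 1.716]
contact_force: [-0.9, 1.1, -0.0]
grip_width: 50.6
```

Run:
```python
from h import *
go(658.7,-9.3,72,-80.2)
w=capture('top'); save(w,'t2')
cv2.imwrite('pics/t2c.png',cv2.resize(w['pixels'][170:300,120:370,::-1],None,fx=3,fy=3))
for th in('small_bottle_center','large_bottle_center'):print([(r['point'].round(1) if hasattr(r['point'],'round') else r['point'],r['score']) for r in place_of(w,th)])
w=capture('scene'); save(w,'s2')
cv2.imwrite('pics/s2c.png',cv2.resize(w['pixels'][160:300,190:410,::-1],None,fx=3.5,fy=3.5))
```

```text
t 16.25 tcp [658.4  -8.  186.9] jaw -80.3 w 50.6 F [-0.9  1.1 -0. ] q6 1.27 
 SHIFT [3.829e+00 2.000e-03 4.700e-02] TURN -0.01 rows>= 1.8 0.0
[([651.9, -147.1, 51.1], 0.59), ([568.8, -140.1, 49.8], 0.5)]
[([525.2, 246.7, 70.3], 0.65), ([540.6, 439.6, 50.5], 0.63)]
```

View pics/t2c.png

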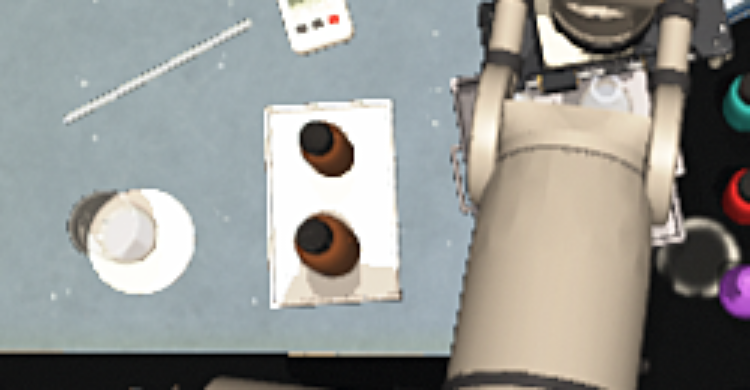

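View pics/s2c.png

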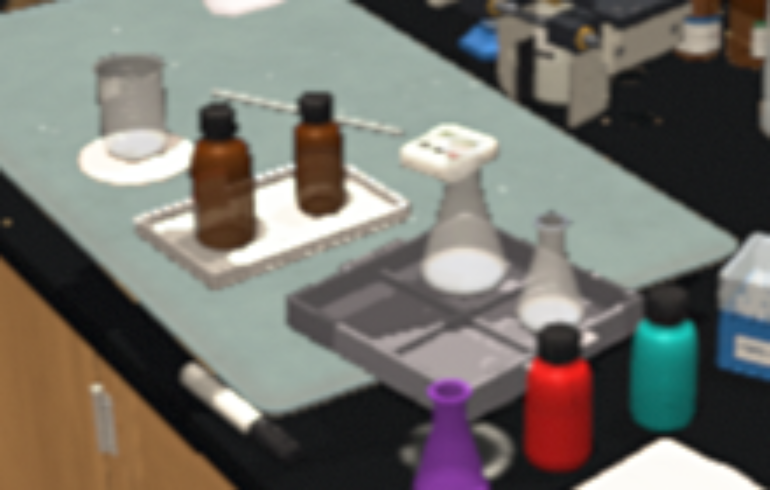

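>>> send_rows --series "0.1 1.0 0 0.03 0; 0.1 2.4 0 0.03 0; 0.1 3.3 0 0.03 0; 0.1 3.75 0 0.03 0; 0.1 3.75 0 0.03 0; -1 3.75 0 0.03 0; -1 3.75 0 0.03 0; -1 3.75 0 0.03 0"

```text
time: 17.45
tool_pos: [659.1, -10.6, 75.2]
tcp_rot: [1.363, 1.569, -0.039]
contact_force: [-0.3, -0.7, -0.4]
grip_width: 25.3
```

>>> send_rows --series "-1 0 0 0 0; -1 0 0 0 0; -1 0 0 0 0"

```text
time: 17.82
tool_pos: [659.1, -10.5, 75.1]
tcp_rot: [1.382, 1.57, -0.02]
contact_force: [-0.1, 1.3, 5.7]
grip_width: 24.1
```

Run:
```python
from h import *
go(559.5,-276.5,220,-80.2)
w=capture('wrist'); save(w,'w3')
```

```text
t 17.82 tcp [659.1 -10.5  75.1] jaw -80.3 w 24.1 F [-0.1  1.3  5.7] q6 1.27 
 SHIFT [-4.836 -4.754  8.184] TURN -0.03 rows>= 5.1 0.0
```

View pics/w3.png

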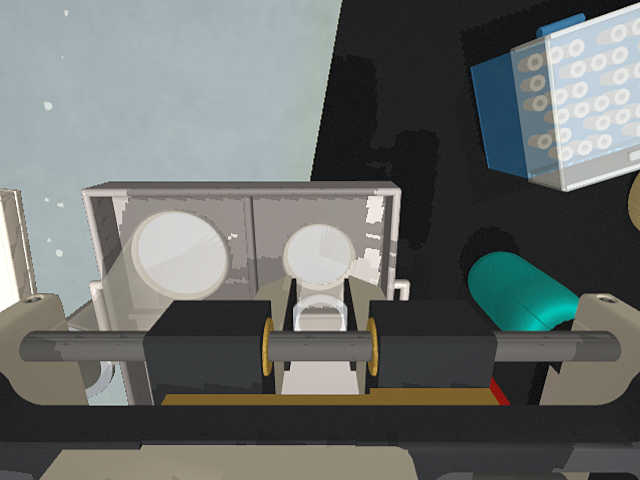

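>>> send_rows --series "-1 -0.4 0 0 0; -1 -1.2 0 0 0; -1 -2.5 0 0 0; -1 -4 0 0 0; -1 -4.7 -0.5 1 0; -1 -4.7 -1.5 2.6 0; -1 -4.7 -2.5 4.3 0; -1 -4.7 -3.5 6 0"

```text
time: 18.88
tool_pos: [584.4, -207.0, 215.7]
tcp_rot: [-2.402, 1.571, 2.479]
contact_force: [0.4, -0.3, -0.2]
grip_width: 24.5
```

>>> send_rows --series "-1 0 -0.6 1.1 0; -1 0 -1.2 2.1 0; -1 0 -1.2 2.1 0; -1 0 -1.2 2.1 0"

```text
time: 19.38
tool_pos: [560.5, -273.2, 215.4]
tcp_rot: [3.064, 1.57, 1.662]
contact_force: [-0.8, 0.1, -1.4]
grip_width: 24.2
```

Run:
```python
from h import *
go(559.5,-276.5,150,-80.2)
w=capture('wrist'); save(w,'w4')
w=capture('top');save(w,'t4');print([(r['point'],r['score']) for r in place_of(w,'stirrer_plate')])
```

```text
t 19.38 tcp [ 560.5 -273.2  215.4] jaw -80.4 w 24.2 F [-0.8  0.1 -1.4] q6 0.83 
 SHIFT [ 2.18  -0.051  0.104] TURN -0.03 rows>= 1.0 0.0
[([527.0, 245.6, 71.2], 0.17)]
```

View pics/w4.png

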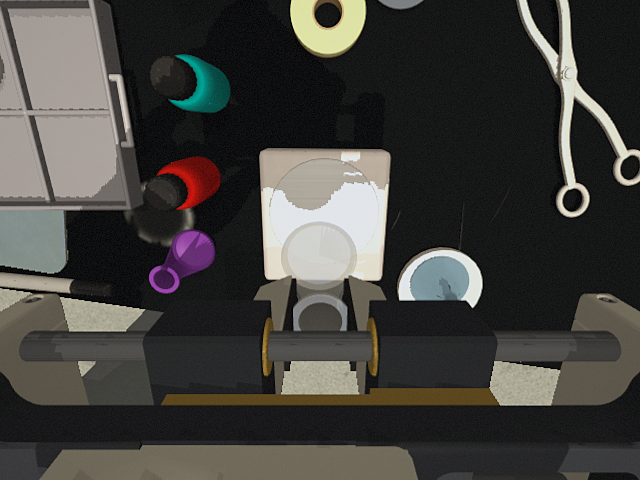

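Run:
```python
from h import *
w=capture('wrist')
im=w['pixels'][140:290,250:400,::-1]; cv2.imwrite('pics/c5.png',cv2.resize(im,None,fx=4,fy=4,interpolation=cv2.INTER_CUBIC))
import pickle; pickle.dump({k:w[k] for k in('mtx','R','t')},open('w5.pkl','wb'))
```

```text
(no output)
```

View pics/c5.png

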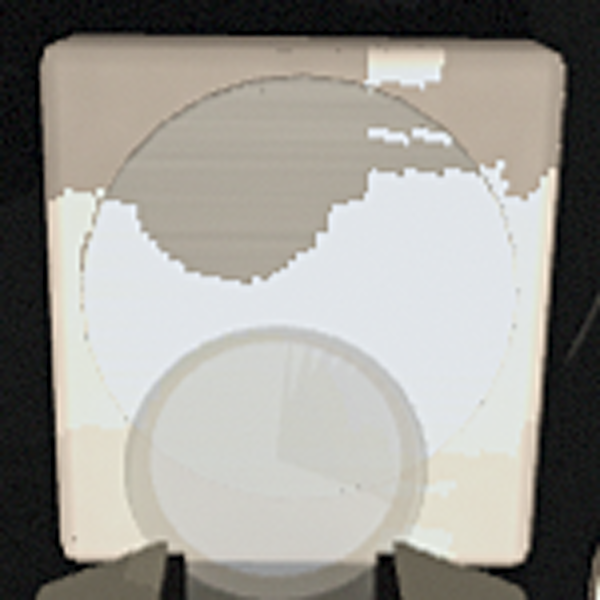

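Run:
```python
from h import *
import pickle; w=pickle.load(open('w5.pkl','rb'))
pts=np.array([ray(w,u/4+250-.4,v/4+140-.4,44)[:2] for u,v in((300,75),(82,280),(517,290),(115,180),(480,160),(127,415),(480,430),(295,495))])
A=np.c_[2*pts,np.ones(len(pts))];s=np.linalg.lstsq(A,(pts**2).sum(1),rcond=None)[0];print(s[:2].round(1),np.sqrt(s[2]+s[:2]@s[:2]).round(1), np.linalg.norm(pts-s[:2],axis=1).round(1))
go(559.8,-277,115)
```

```text
[ 559.2 -278. ] 55.1 [55.1 55.7 53.4 55.1 55.  55.  57.7 53.4]
t 19.57 tcp [ 560.9 -272.6  215.4] jaw -80.3 w 23.9 F [-0.1 -0.1 -0.8] q6 0.83 
 SHIFT [ 3.347 -0.06   0.139] TURN 0 rows>= 1.6 0.0
```

>>> send_rows --series "-1 1 -0.08 0.15 0; -1 2.2 -0.08 0.15 0; -1 2.9 -0.08 0.15 0; -1 3.3 -0.08 0.15 0; -1 3.3 -0.08 0.15 0; -1 3.3 -0.08 0.15 0"

```text
time: 20.32
tool_pos: [559.5, -278.8, 117.5]
tcp_rot: [0.874, 1.569, -0.528]
contact_force: [0.7, 0.3, 0.0]
grip_width: 24.1
```

Run:
```python
from h import *
go(559.3,-277.5,105.5)
```

```text
t 20.32 tcp [ 559.5 -278.8  117.5] jaw -80.3 w 24.1 F [0.7 0.3 0. ] q6 0.82 
 SHIFT [ 0.399 -0.    -0.043] TURN 0 rows>= 0.2 0.0
```

>>> send_rows --series "-1 0.2 0 -0.04 0; -1 0.36 0 -0.04 0; -1 0.36 0 -0.04 0; -1 0.36 0 -0.04 0"

```text
time: 20.82
tool_pos: [558.6, -277.4, 105.5]
tcp_rot: [-2.718, 1.571, 2.162]
contact_force: [-0.2, 0.9, 0.5]
grip_width: 23.9
```

>>> send_rows --series "-1 0.04 0 0 0; -1 0.04 0 0 0"

```text
time: 21.08
tool_pos: [558.8, -277.4, 105.0]
tcp_rot: [1.013, 1.57, -0.389]
contact_force: [-0.9, 0.7, 4.6]
grip_width: 24.5
```

>>> send_rows --series "0.1 0 0 0 0; 0.1 0 0 0 0; 0.1 0 0 0 0; 0.1 -1 0 0 0; 0.1 -2.5 0 0 0; 0.1 -4 0 0 0; 0.1 -5 -2 -1 0; 0.1 -5 -2.5 -1.5 0"

```text
time: 22.08
tool_pos: [476.1, -245.6, 256.2]
tcp_rot: [0.736, 1.568, -0.667]
contact_force: [0.0, 0.0, -0.1]
grip_width: 50.5
```

Run:
```python
from h import *
go(500,320,260,-170)
w=capture('wrist'); save(w,'w6')
import pickle; pickle.dump({k:w[k] for k in('mtx','R','t')},open('w6.pkl','wb'))
print([(np.round(r['point'],1),r['score']) for r in place_of(w,'small_flask_center')],[(np.round(r['point'],1),r['score']) for r in place_of(w,'stirrer_plate')])
```

```text
t 22.07 tcp [ 476.1 -245.6  256.2] jaw -80.4 w 50.5 F [ 0.   0.  -0.1] q6 0.78 
 SHIFT [ -0.159   3.937 -18.456] TURN 17.92 rows>= 9.1 8.4
[(array([ 485.1, -142.6,   38.1]), 0.76), (array([ 555.4, -276.8,   84.2]), 0.61)] []
```

View pics/w6.png

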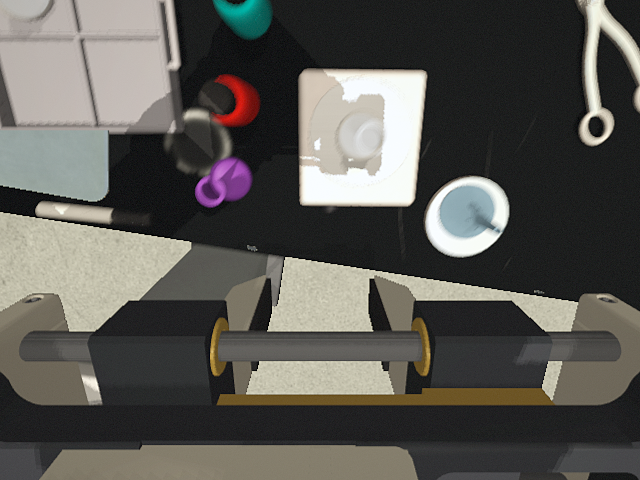

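>>> send_rows --series "0.5 0 1 -1.5 -2; 0.5 0 4.9 -19 -18; 0.5 0 4.9 -19 -18; 0.5 0 4.9 -19 -18; 0.5 0 4.9 -19 -18; 0.5 0 4.9 -19 -18; 0.5 0 4.9 -19 -18; 1 0 4.9 -19 -18"

```text
time: 23.22
tool_pos: [522.2, 243.2, 253.6]
tcp_rot: [-2.671, 1.571, -2.58]
contact_force: [1.1, -0.4, -0.5]
grip_width: 74.8
```

Run:
```python
from h import *
go(525,340,260,9.8)
```

```text
t 23.23 tcp [522.2 243.2 253.6] jaw 5.2 w 74.8 F [ 1.1 -0.4 -0.5] q6 0.21 
 SHIFT [-0.214  3.205  0.387] TURN -0.92 rows>= 1.6 0.4
```

>>> send_rows --series "1 0 1.5 0.2 -0.8; 1 0 2 0.3 -0.8; 1 0 2 0.3 -0.8; 1 0 2 0.3 -0.8"

```text
time: 23.72
tool_pos: [525.7, 299.9, 254.1]
tcp_rot: [-2.231, 1.57, -2.078]
contact_force: [-0.1, 0.3, 0.2]
grip_width: 91.8
```

Run:
```python
from h import *
go(525,340,260,9.8)
w=capture('wrist'); save(w,'w7')
import pickle; pickle.dump(dict(w),open('w7.pkl','wb'))
print([(np.round(r['point'],1),r['score']) for r in place_of(w,'beaker_center')])
```

```text
t 23.73 tcp [525.7 299.9 254.1] jaw 8.7 w 91.8 F [-0.1  0.3  0.2] q6 0.24 
 SHIFT [-0.197  1.323  0.179] TURN -0.21 rows>= 0.6 0.1
[(array([541.7, 440.6,  50.9]), 0.7)]
```

View pics/w7.png

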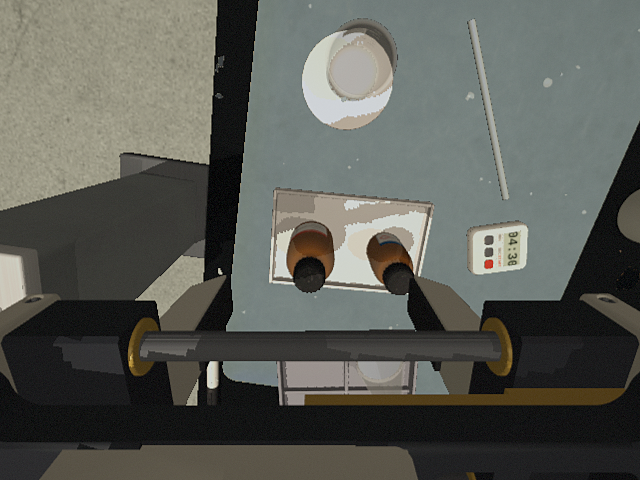

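Run:
```python
from h import *
import pickle; w=pickle.load(open('w7.pkl','rb'))
cv2.imwrite('pics/c7.png',cv2.resize(w['pixels'][8:140,285:415,::-1],None,fx=4.5,fy=4.5,interpolation=cv2.INTER_CUBIC))
```

```text
(no output)
```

View pics/c7.png

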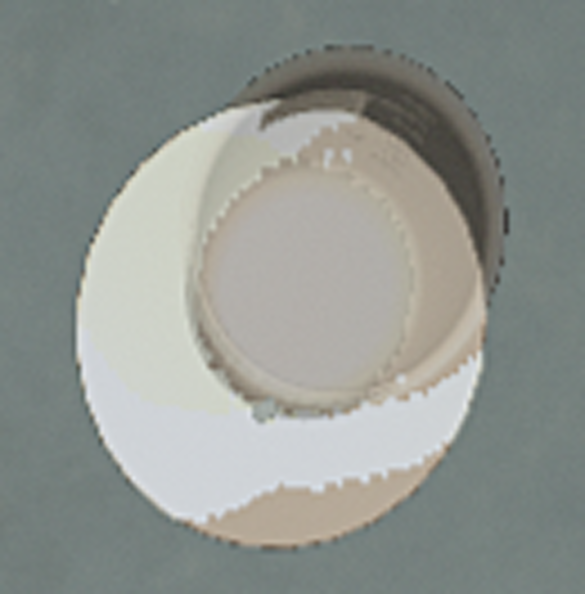

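Run:
```python
from h import *
import pickle; w=pickle.load(open('w7.pkl','rb'))
f=lambda u,v,z: ray(w,(u+.5)/4.5+285-.5,(v+.5)/4.5+8-.5,z)[:2]
print('foot',f(307,287,11).round(1),'w',np.linalg.norm(f(197,287,11)-f(415,287,11)).round(1),np.linalg.norm(f(307,165,11)-f(307,410,11)).round(1))
def circ(P):
    pts=np.array(P);A=np.c_[2*pts,np.ones(len(pts))];s=np.linalg.lstsq(A,(pts**2).sum(1),rcond=None)[0];return s[:2].round(1),np.sqrt(s[2]+s[:2]@s[:2]).round(1)
print('rim',circ([f(u,v,90) for u,v in((355,45),(505,220),(460,105),(270,75),(488,155),(415,62))]))
print('tile',circ([f(u,v,10) for u,v in((78,330),(285,547),(485,320),(150,160),(130,480),(430,475))]))
for n,x in (('rim',90),('foot',10)):
  pass
go(541,437,150,9.8)
```

```text
foot [539.6 442. ] w 52.1 53.4
rim (array([539.4, 441.5]), np.float64(29.9))
tile (array([535.4, 430.7]), np.float64(49.2))
t 23.82 tcp [525.7 299.8 254.5] jaw 8.7 w 91.8 F [-0.3  0.4 -0.2] q6 0.24 
 SHIFT [3.484 4.444 1.197] TURN -0.22 rows>= 2.8 0.1
```

>>> send_rows --series "1 0.5 1.5 0.5 -0.2; 1 1.5 3.2 0.9 -0.2; 1 3 4.3 1.18 -0.2; 1 3.5 4.58 1.18 -0.2; 1 3.5 4.58 1.18 -0.2; 1 3.5 4.58 1.18 -0.2"

```text
time: 24.58
tool_pos: [540.4, 441.5, 151.9]
tcp_rot: [0.305, 1.567, 0.475]
contact_force: [-0.1, -0.5, 1.1]
grip_width: 91.9
```

Run:
```python
from h import *
go(540,441,50,9.8)
w=capture('wrist'); save(w,'w8')
w=capture('scene'); cv2.imwrite('pics/s8.png',cv2.resize(w['pixels'][130:250,150:330,::-1],None,fx=4,fy=4))
```

```text
t 24.57 tcp [540.4 441.5 151.9] jaw 9.8 w 91.9 F [-0.1 -0.5  1.1] q6 0.41 
 SHIFT [ 3.395 -0.017 -0.028] TURN -0.01 rows>= 1.6 0.0
```

View pics/w8.png

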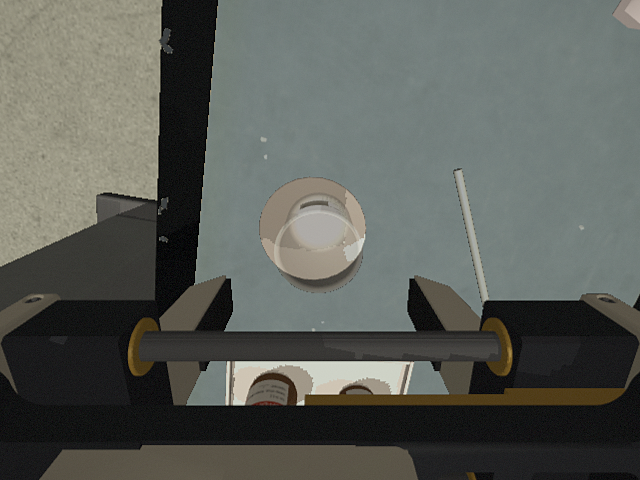

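View pics/s8.png

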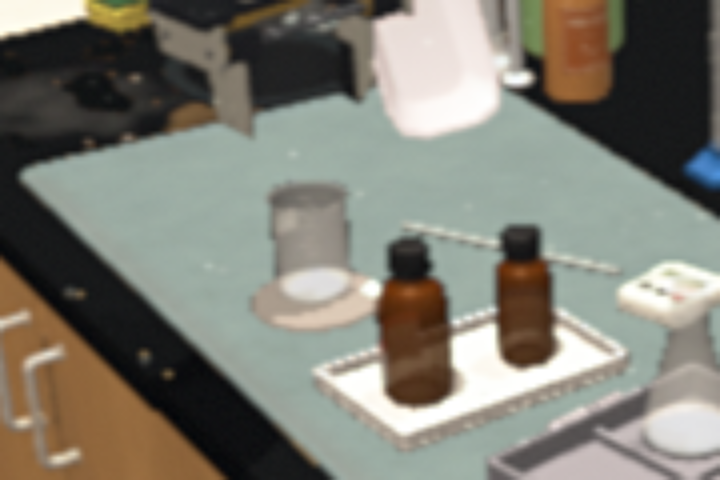

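Run:
```python
from h import *
w=capture('wrist')
cv2.imwrite('pics/c8.png',cv2.resize(w['pixels'][165:305,250:380,::-1],None,fx=4,fy=4,interpolation=cv2.INTER_CUBIC))
def circ(P):
    pts=np.array(P);A=np.c_[2*pts,np.ones(len(pts))];s=np.linalg.lstsq(A,(pts**2).sum(1),rcond=None)[0];return s[:2].round(1),np.sqrt(s[2]+s[:2]@s[:2]).round(1)
print(circ([ray(w,u,v,90)[:2] for u,v in((274,252),(363,252),(318,293),(290,283),(350,280))]))
print(circ([ray(w,u,v,10)[:2] for u,v in((288,220),(350,220),(319,193))]))
```

```text
(array([539.4, 441.4]), np.float64(30.9))
(array([540.3, 439.2]), np.float64(28.7))
```

View pics/c8.png

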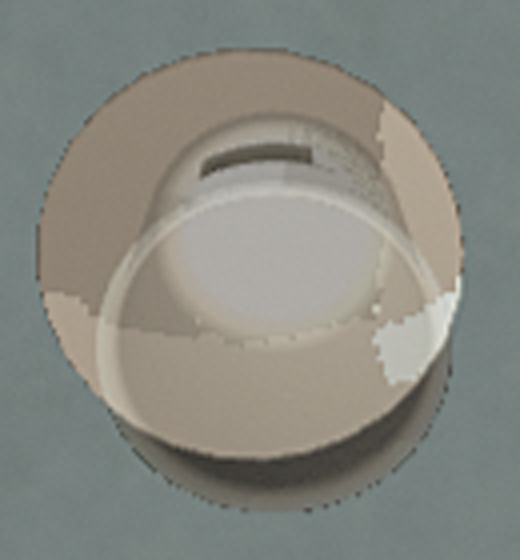

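>>> send_rows --series "1 1 0 0 0; 1 2.2 0 0 0; 1 3.1 0 0 0; 1 3.4 0 0 0; 1 3.4 0 0 0; 0 3.4 0 0 0; -1 3.4 0 0 0; -1 3.4 0 0 0"

```text
time: 25.72
tool_pos: [539.4, 442.7, 48.1]
tcp_rot: [0.435, 1.57, 0.607]
contact_force: [-0.0, 0.4, 0.2]
grip_width: 66.4
```

>>> send_rows --series "-1 0 0 0 0; -1 0 0 0 0; -1 0 0 0 0"

```text
time: 26.1
tool_pos: [539.4, 442.6, 47.9]
tcp_rot: [0.512, 1.57, 0.684]
contact_force: [-0.1, -0.1, 3.5]
grip_width: 60.7
```

Run:
```python
from h import *
go(658.1,-10,220,9.8)
```

```text
t 26.1 tcp [539.4 442.6  47.9] jaw 9.9 w 60.7 F [-0.1 -0.1  3.5] q6 0.41 
 SHIFT [ -5.743 -15.54    1.323] TURN 0.01 rows>= 8.0 0.0
```

>>> send_rows --series "-1 -0.4 0 0 0; -1 -1.4 0 0 0; -1 -3 0 0 0; -1 -4.8 0 0 0; -1 -5.8 0 0 0; -1 -5.8 0 0 0"

```text
time: 26.85
tool_pos: [540.0, 443.1, 224.7]
tcp_rot: [0.418, 1.565, 0.59]
contact_force: [0.4, 0.1, -1.8]
grip_width: 60.9
```

Run:
```python
from h import *
go(658.1,-9,220,9.8)
w=capture('wrist'); save(w,'w9')
```

```text
t 26.85 tcp [540.  443.1 224.7] jaw 9.9 w 60.9 F [ 0.4  0.1 -1.8] q6 0.41 
 SHIFT [  0.125 -15.522   1.297] TURN 0.01 rows>= 7.5 0.0
```

View pics/w9.png

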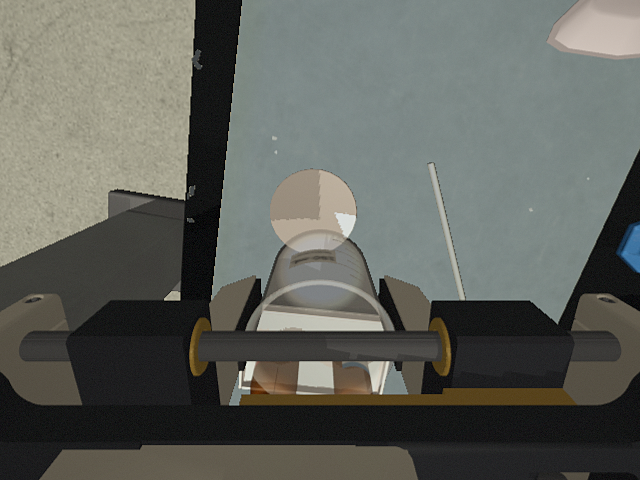

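>>> send_rows --series "-1 0 -1 0.1 0; -1 0 -2.5 0.2 0; -1 0 -4.5 0.4 0; -1 0 -6.5 0.6 0; -1 0 -8.5 0.7 0; -1 0 -10.5 0.9 0; -1 0 -12.3 1.1 0; -1 0 -13.8 1.2 0"

```text
time: 27.9
tool_pos: [644.7, 38.5, 218.4]
tcp_rot: [2.916, 1.566, 3.087]
contact_force: [0.5, 0.3, -0.9]
grip_width: 61.0
```

Run:
```python
from h import *
go(658.1,-9,220,9.8)
```

```text
t 27.9 tcp [644.7  38.5 218.4] jaw 9.8 w 61.0 F [ 0.5  0.3 -0.9] q6 -0.23 
 SHIFT [-0.057 -1.635  0.172] TURN -0.0 rows>= 0.8 0.0
```

>>> send_rows --series "-1 0 -0.7 0.1 0; -1 0 -1.3 0.15 0; -1 0 -1.6 0.17 0; -1 0 -1.6 0.17 0; -1 0 -1.6 0.17 0"

```text
time: 28.52
tool_pos: [658.5, -4.5, 221.4]
tcp_rot: [1.407, 1.57, 1.58]
contact_force: [0.0, -0.2, -1.8]
grip_width: 60.8
```

Run:
```python
from h import *
w=capture('wrist'); save(w,'w10')
go(658.1,-9,220,9.8)
o,p,R=pose()
# corners prediction of carrier rim at z36 from earlier estimate
C=np.array([605,27.5]);a=np.radians(9.8);A=np.array([[np.cos(a),-np.sin(a)],[np.sin(a),np.cos(a)]])
for q in((95,95),(95,-95),(95,0),(0,95),(-95,95)): print(q,proj(w,[*(C+A@q),36]).round(1))
im=w['pixels'][:,:,::-1].copy()
for q,z in(((95,95),36),((95,-95),36),((-95,95),36),((-95,-95),36),((2.5,2.5),22),((2.5,-2.5),22),((89.5,2.5),14),((2.5,89.5),14)): cv2.circle(im,tuple(int(v) for v in proj(w,[*(C+A@q),z]).round()),2,(0,0,255),-1)
cv2.imwrite('pics/w10.png',im)
```

```text
t 28.57 tcp [658.5  -4.5 221.5] jaw 9.9 w 60.9 F [-1.   0.5 -1.2] q6 -0.3 
 SHIFT [ 0.051 -0.144 -0.04 ] TURN 0.03 rows>= 0.1 0.0
(95, 95) [372.3  65.8]
(95, -95) [363.5 258. ]
(95, 0) [367.5 170.3]
(0, 95) [268.8  65.6]
(-95, 95) [165.2  65.4]
```

View pics/w10.png

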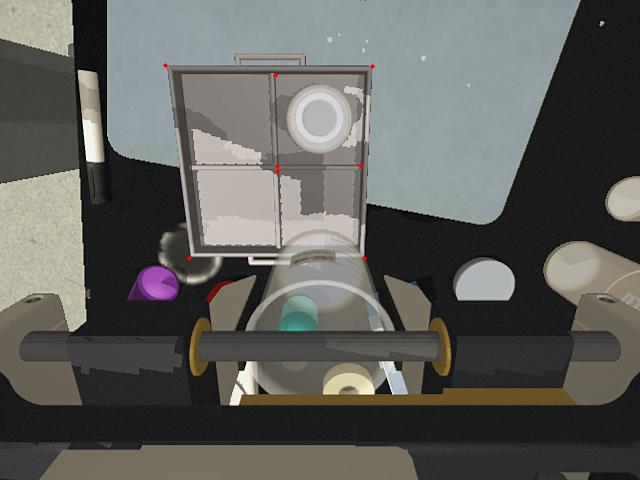

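Run:
```python
from h import *
w=capture('wrist'); o,p,R=pose()
im=w['pixels'][:,:,::-1].copy(); im=cv2.resize(im[215:400,220:420],None,fx=3.9,fy=3.9,interpolation=cv2.INTER_CUBIC)
for off,col in((0,(0,0,255)),(-2,(0,255,0))):
  for r,z in((27,183.6),(31,263.6)):
    th=np.linspace(0,2*np.pi,60)
    P=[proj(w,[*(p[:2]+R[:2,1]*off+r*np.array([np.cos(t),np.sin(t)])),z]) for t in th]
    for q in P: cv2.circle(im,(int((q[0]-220+.5)*3.9),int((q[1]-215+.5)*3.9)),1,col,-1)
cv2.imwrite('pics/c10.png',im); print(p)
```

```text
[658.56000926  -4.66130123 221.54498357]
```

View pics/c10.png

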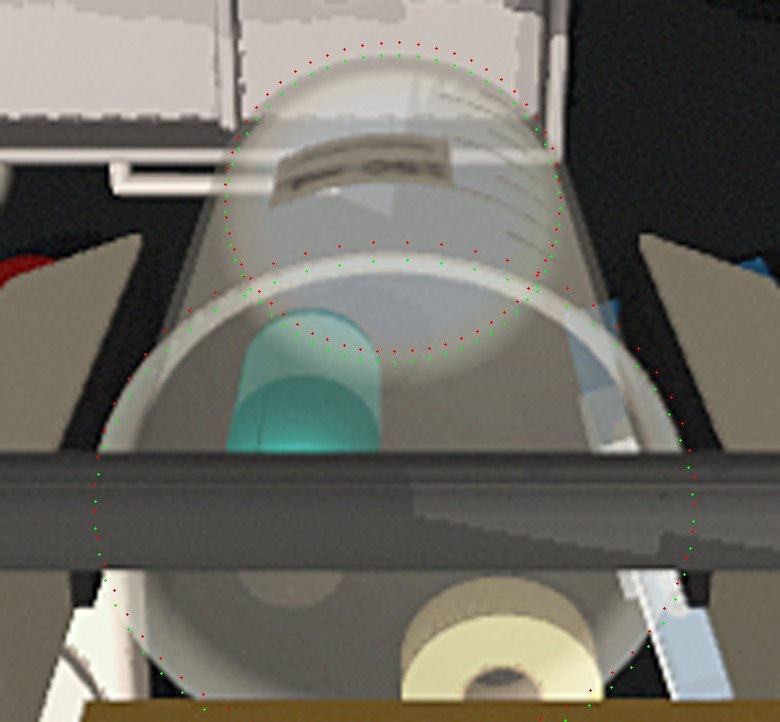

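>>> send_rows --series "-1 0.6 -0.1 -0.04 0; -1 2 -0.1 -0.04 0; -1 3.6 -0.1 -0.04 0; -1 4.6 -0.1 -0.04 0; -1 5.1 -0.1 -0.04 0; -1 5.2 -0.1 -0.04 0; -1 5.2 -0.1 -0.04 0; -1 5.2 -0.1 -0.04 0"

```text
time: 29.62
tool_pos: [658.9, -8.9, 66.9]
tcp_rot: [-0.269, 1.568, -0.097]
contact_force: [-0.0, 0.4, 0.0]
grip_width: 60.9
```

Run:
```python
from h import *
go(657.9,-8,52,9.8)
```

```text
t 29.62 tcp [658.9  -8.9  66.9] jaw 9.9 w 60.9 F [-0.   0.4  0. ] q6 -0.3 
 SHIFT [ 0.497  0.036 -0.028] TURN 0.01 rows>= 0.2 0.0
```

>>> send_rows --series "-1 0.2 0.03 -0.03 0; -1 0.4 0.03 -0.03 0; -1 0.46 0.03 -0.03 0; -1 0.46 0.03 -0.03 0"

```text
time: 30.12
tool_pos: [656.7, -8.1, 51.8]
tcp_rot: [2.75, 1.57, 2.922]
contact_force: [-2.2, 0.7, 2.9]
grip_width: 60.6
```

>>> send_rows --series "-1 0.04 0 0 0; -1 0.04 0 0 0"

```text
time: 30.38
tool_pos: [656.8, -8.1, 51.8]
tcp_rot: [-1.867, 1.571, -1.695]
contact_force: [-6.1, 0.1, 10.8]
grip_width: 60.8
```

>>> send_rows --series "0.6 0 0 0 0; 0.6 0 0 0 0; 0.6 -0.05 0 0 0; 0.6 -0.5 0 0 0; 0.6 -1.5 0 0 0; 0.6 -3 0 0 0; 0.6 -4.5 0 0 0; 0.6 -5 0 0 0"

```text
time: 31.38
tool_pos: [658.4, -8.2, 204.8]
tcp_rot: [-0.285, 1.564, -0.113]
contact_force: [1.3, -0.5, -1.6]
grip_width: 73.4
```

Run:
```python
from h import *
go(614.5,250.6,185,-80.3)
```

```text
t 31.38 tcp [658.4  -8.2 204.8] jaw 9.9 w 73.4 F [ 1.3 -0.5 -1.6] q6 -0.3 
 SHIFT [0.644 8.752 0.032] TURN -17.97 rows>= 4.2 8.4
```

>>> send_rows --series "0.1 -1 0 -0.5 1; 0.1 -3 1 -2.5 5; 0.1 -4 2.1 -5 18; 0.1 -4 2.1 -5 18; 0.1 -4 2.1 -5 18; 0.1 -4 2.1 -5 18; 0.1 -4 2.1 -5 18; 0.1 -4 2.1 -5 18"

```text
time: 32.38
tool_pos: [498.0, 28.3, 319.8]
tcp_rot: [-2.121, 1.57, 2.928]
contact_force: [1.2, 0.3, 0.6]
grip_width: 50.6
```

>>> send_rows --series "0.1 0 0 0 4; 0.1 0 0 0 4; 0.1 0 0 0 4; 0.1 0 0 0 4"

```text
time: 32.88
tool_pos: [498.2, 28.3, 320.1]
tcp_rot: [-1.806, 1.57, 2.904]
contact_force: [-0.7, -0.9, 0.8]
grip_width: 50.8
```

Run:
```python
from h import *
w=capture('wrist'); save(w,'w11')
go(614.5,250.6,185,-80.3)
def circ(P):
    pts=np.array(P);A=np.c_[2*pts,np.ones(len(pts))];s=np.linalg.lstsq(A,(pts**2).sum(1),rcond=None)[0];return s[:2].round(1),np.sqrt(s[2]+s[:2]@s[:2]).round(1)
import pickle;pickle.dump(dict(w),open('w11.pkl','wb'))
```

```text
t 32.92 tcp [498.3  28.3 320.2] jaw -90.2 w 50.5 F [-0.5  0.6 -0.2] q6 1.48 
 SHIFT [ 4.505  3.849 -7.424] TURN -1.98 rows>= 4.6 0.9
```

View pics/w11.png

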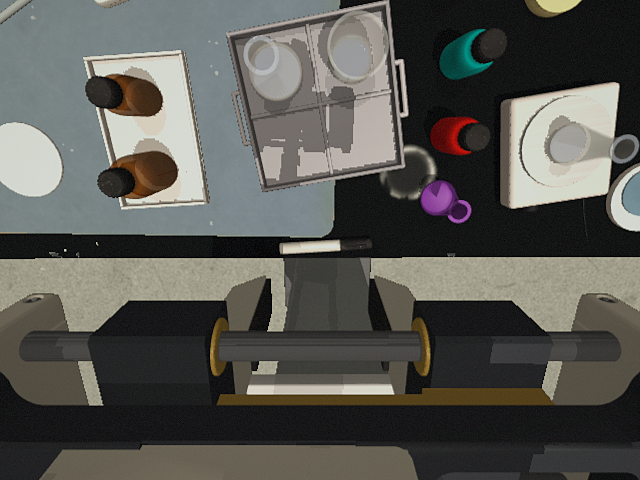

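Run:
```python
from h import *
import pickle;w=pickle.load(open('w11.pkl','rb'))
im=cv2.resize(w['pixels'][:220,:,::-1].copy()[:,220:640],None,fx=1.9,fy=1.9*1,interpolation=cv2.INTER_CUBIC)
C=np.array([605,27.5]);a=np.radians(9.8);A=np.array([[np.cos(a),-np.sin(a)],[np.sin(a),np.cos(a)]])
b=C+A@[46,-46]
for c,r,z,col in((b,27,14,(0,0,255)),(b,31,94,(0,0,255)),((559.3,-277.7),55,44,(255,0,0)),((559.3,-277.7),25.5,44,(0,0,255)),((559.3,-277.7),12.5,129,(0,0,255)),(C+A@[46,46],33.5,14,(0,255,0))):
  for t in np.linspace(0,2*np.pi,50):
    q=proj(w,[c[0]+r*np.cos(t),c[1]+r*np.sin(t),z]); cv2.circle(im,(int((q[0]-220+.5)*1.9),int((q[1]+.5)*1.9)),1,col,-1)
for s in((95,95),(95,-95),(-95,-95),(-95,95)):
    q=proj(w,[*(C+A@s),36]); cv2.circle(im,(int((q[0]-220+.5)*1.9),int((q[1]+.5)*1.9)),2,(0,255,255),-1)
cv2.imwrite('pics/c11.png',im)
```

```text
(no output)
```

View pics/c11.png

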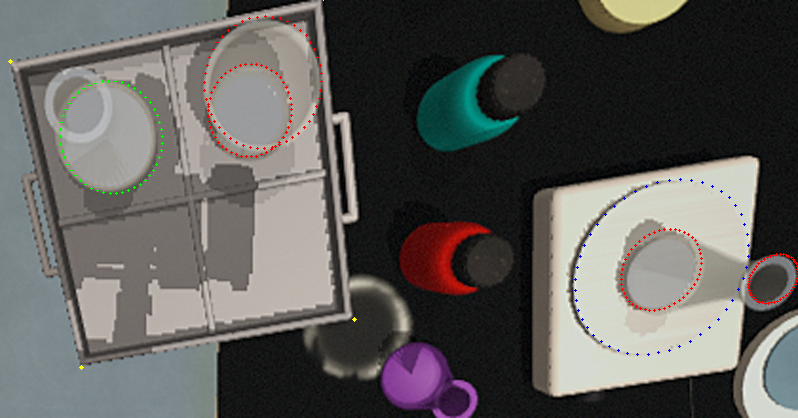

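>>> send_rows --series "0.1 0.5 0.5 -1 -0.5; 0.1 1.5 1.5 -3 -1.5; 0.1 2.5 2.5 -5 -2; 0.1 3.5 3.5 -6.8 -2; 0.1 4.3 3.85 -7.4 -2; 0.1 4.5 3.85 -7.42 -2; 0.1 4.5 3.85 -7.42 -2; 0.1 4.5 3.85 -7.42 -2"

```text
time: 33.92
tool_pos: [615.8, 249.3, 187.3]
tcp_rot: [1.625, 1.568, 0.222]
contact_force: [-0.1, 0.6, 0.5]
grip_width: 50.8
```

Run:
```python
from h import *
go(614.5,250.6,86,-80.3)
```

```text
t 33.92 tcp [615.8 249.3 187.3] jaw -80.4 w 50.8 F [-0.1  0.6  0.5] q6 1.67 
 SHIFT [ 3.377 -0.043 -0.05 ] TURN -0.02 rows>= 1.6 0.0
```

>>> send_rows --series "0.1 1 -0.02 -0.02 0; 0.1 2.2 -0.02 -0.02 0; 0.1 3 -0.02 -0.02 0; 0.1 3.32 -0.02 -0.02 0; 0.1 3.32 -0.02 -0.02 0; -1 3.32 -0.02 -0.02 0; -1 3.32 -0.02 -0.02 0; -1 3.32 -0.02 -0.02 0"

```text
time: 34.92
tool_pos: [615.1, 250.7, 86.7]
tcp_rot: [1.611, 1.569, 0.208]
contact_force: [-0.1, 0.7, 2.3]
grip_width: 30.5
```

>>> send_rows --series "-1 0 0 0 0; -1 0 0 0 0"

```text
time: 35.17
tool_pos: [615.2, 250.8, 86.7]
tcp_rot: [1.644, 1.569, 0.242]
contact_force: [0.3, -0.4, 5.8]
grip_width: 30.3
```

Run:
```python
from h import *
go(567.4,-25.4,210,-80.4)
```

```text
t 35.17 tcp [615.2 250.8  86.7] jaw -80.4 w 30.3 F [ 0.3 -0.4  5.8] q6 1.67 
 SHIFT [-4.117 -3.105  8.808] TURN 0.01 rows>= 4.9 0.0
```

>>> send_rows --series "-1 -0.5 0 0 0; -1 -1.5 0 0 0; -1 -3 0 0 0; -1 -4.4 0 0 0; -1 -4.4 -0.3 1 0; -1 -4.4 -1 3 0; -1 -4.4 -1.8 5 0; -1 -4.4 -2.5 7 0"

```text
time: 36.17
tool_pos: [575.6, 33.8, 218.1]
tcp_rot: [-2.278, 1.57, 2.604]
contact_force: [1.1, 0.1, -1.4]
grip_width: 30.5
```

Run:
```python
from h import *
go(567.4,-25.4,200,-80.4)
```

```text
t 36.17 tcp [575.6  33.8 218.1] jaw -80.3 w 30.5 F [ 1.1  0.1 -1.4] q6 1.33 
 SHIFT [ 0.603 -0.602  1.899] TURN 0.02 rows>= 1.0 0.0
```

>>> send_rows --series "-1 0 -0.3 1 0; -1 0 -0.6 1.7 0; -1 0.3 -0.6 1.8 0; -1 0.6 -0.6 1.8 0; -1 0.6 -0.6 1.8 0; -1 0.6 -0.6 1.8 0"

```text
time: 36.92
tool_pos: [568.0, -20.1, 199.7]
tcp_rot: [-2.692, 1.57, 2.19]
contact_force: [0.4, 0.1, -1.5]
grip_width: 30.9
```

Run:
```python
from h import *
go(567.5,-25.4,95,-80.4)
```

```text
t 36.92 tcp [568.  -20.1 199.7] jaw -80.3 w 30.9 F [ 0.4  0.1 -1.5] q6 1.23 
 SHIFT [ 3.489 -0.045  0.171] TURN 0.02 rows>= 1.7 0.0
```

>>> send_rows --series "-1 0.6 -0.03 0.15 0; -1 1.8 -0.03 0.15 0; -1 2.8 -0.03 0.15 0; -1 3.3 -0.03 0.15 0; -1 3.4 -0.03 0.15 0; -1 3.4 -0.03 0.15 0; -1 3.4 -0.03 0.15 0"

```text
time: 37.8
tool_pos: [568.5, -25.6, 98.9]
tcp_rot: [1.257, 1.569, -0.145]
contact_force: [-0.2, -0.9, -1.6]
grip_width: 30.3
```

Run:
```python
from h import *
go(567.5,-25.4,88.7,-80.4)
```

```text
t 37.8 tcp [568.5 -25.6  98.9] jaw -80.3 w 30.3 F [-0.2 -0.9 -1.6] q6 1.22 
 SHIFT [ 0.341 -0.032 -0.014] TURN 0.01 rows>= 0.2 0.0
```

>>> send_rows --series "-1 0.15 -0.02 0 0; -1 0.3 -0.02 0 0; -1 0.32 -0.02 0 0; -1 0.32 -0.02 0 0"

```text
time: 38.3
tool_pos: [567.4, -25.9, 88.6]
tcp_rot: [0.982, 1.57, -0.42]
contact_force: [-1.0, -2.0, 4.1]
grip_width: 30.4
```

>>> send_rows --series "-1 0.03 0 0 0; -1 0.03 0 0 0"

```text
time: 38.55
tool_pos: [567.7, -26.0, 88.5]
tcp_rot: [1.111, 1.569, -0.291]
contact_force: [-2.6, -1.3, 10.2]
grip_width: 30.4
```

Contact. Release and rise, then to the large bottle.

>>> send_rows --series "0.1 -0.02 0 0 0; 0.1 -0.02 0 0 0; 0.1 -0.02 0 0 0; 0.1 -0.8 0 0 0; 0.1 -2.2 0 0 0; 0.1 -3.5 0 0 0; 0.1 -3.5 0 -1 0; 0.1 -3.5 0 -3 0"

```text
time: 39.55
tool_pos: [552.5, 62.5, 192.6]
tcp_rot: [1.297, 1.569, -0.109]
contact_force: [0.4, 0.3, -0.1]
grip_width: 50.5
```

Run:
```python
from h import *
go(524,246,185,-80.4)
```

```text
t 39.55 tcp [552.5  62.5 192.6] jaw -80.6 w 50.5 F [ 0.4  0.3 -0.1] q6 1.38 
 SHIFT [ 0.25   0.065 -6.19 ] TURN -0.03 rows>= 3.0 0.0
```

>>> send_rows --series "0.1 0 0 -1.5 0; 0.1 0.1 0 -3.5 0; 0.1 0.2 0.05 -5.2 0; 0.1 0.2 0.06 -6.1 0; 0.1 0.2 0.06 -6.1 0; 0.1 0.2 0.06 -6.1 0; 0.1 0.2 0.06 -6.1 0"

```text
time: 40.42
tool_pos: [523.5, 242.6, 186.2]
tcp_rot: [-0.581, 1.571, -1.985]
contact_force: [0.1, -0.3, 0.2]
grip_width: 50.5
```

Run:
```python
from h import *
go(524,246,95,-80.4)
```

```text
t 40.42 tcp [523.5 242.6 186.2] jaw -80.4 w 50.5 F [ 0.1 -0.3  0.2] q6 1.71 
 SHIFT [ 3.041  0.037 -0.109] TURN -0.01 rows>= 1.5 0.0
```

>>> send_rows --series "0.1 1 0.02 -0.1 0; 0.1 2.2 0.02 -0.1 0; 0.1 2.8 0.02 -0.1 0; 0.1 2.95 0.02 -0.1 0; 0.1 2.95 0.02 -0.1 0; -1 2.95 0.02 -0.1 0; -1 2.95 0.02 -0.1 0; -1 2.95 0.02 -0.1 0"

```text
time: 41.42
tool_pos: [523.6, 246.9, 98.4]
tcp_rot: [1.707, 1.57, 0.304]
contact_force: [-0.6, -0.7, 0.5]
grip_width: 30.3
```

>>> send_rows --series "-1 0 0 0 0; -1 0 0 0 0"

```text
time: 41.68
tool_pos: [523.6, 246.9, 98.4]
tcp_rot: [1.712, 1.57, 0.31]
contact_force: [-0.7, 0.5, 5.0]
grip_width: 30.4
```

Run:
```python
from h import *
go(552.9,65.2,200,-80.3)
```

```text
t 41.67 tcp [523.6 246.9  98.4] jaw -80.3 w 30.4 F [-0.7  0.5  5. ] q6 1.71 
 SHIFT [-3.389 -0.05   6.135] TURN -0.01 rows>= 3.4 0.0
```

>>> send_rows --series "-1 -0.5 0 0 0; -1 -1.5 0 0 0; -1 -3 0 0 0; -1 -3.6 0 1 0; -1 -3.6 0 2.8 0; -1 -3.6 -0.05 4.6 0; -1 -3.6 -0.05 5.7 0; -1 -3.6 -0.05 6.1 0"

```text
time: 42.68
tool_pos: [552.5, 64.4, 206.1]
tcp_rot: [-2.041, 1.571, 2.837]
contact_force: [0.4, -0.1, -2.0]
grip_width: 30.7
```

>>> send_rows --series "-1 0 0 0 0; -1 0 0 0 0; -1 0 0 0 0"

```text
time: 43.05
tool_pos: [552.2, 67.4, 205.8]
tcp_rot: [-2.973, 1.57, 1.909]
contact_force: [0.1, -0.2, -2.3]
grip_width: 30.5
```

Run:
```python
from h import *
go(552.7,65.2,110,-80.3)
```

```text
t 43.05 tcp [552.2  67.4 205.8] jaw -80.3 w 30.5 F [ 0.1 -0.2 -2.3] q6 1.38 
 SHIFT [3.192e+00 3.000e-03 7.600e-02] TURN 0.01 rows>= 1.5 0.0
```

>>> send_rows --series "-1 0.6 0 0.07 0; -1 1.8 0 0.07 0; -1 2.7 0 0.07 0; -1 3.1 0 0.07 0; -1 3.15 0 0.07 0; -1 3.15 0 0.07 0; -1 3.15 0 0.07 0"

```text
time: 43.92
tool_pos: [553.4, 64.1, 112.4]
tcp_rot: [1.411, 1.569, 0.009]
contact_force: [-0.8, -0.2, -1.4]
grip_width: 30.5
```

Run:
```python
from h import *
go(552.7,65.2,100.4,-80.3)
```

```text
t 43.92 tcp [553.4  64.1 112.4] jaw -80.3 w 30.5 F [-0.8 -0.2 -1.4] q6 1.38 
 SHIFT [ 0.399 -0.019 -0.039] TURN -0.01 rows>= 0.2 0.0
```

>>> send_rows --series "-1 0.15 -0.01 -0.04 0; -1 0.3 -0.01 -0.04 0; -1 0.37 -0.01 -0.04 0; -1 0.37 -0.01 -0.04 0; -1 0.37 -0.01 -0.04 0"

```text
time: 44.55
tool_pos: [552.5, 65.2, 100.4]
tcp_rot: [1.477, 1.57, 0.074]
contact_force: [-0.1, -0.5, 2.7]
grip_width: 30.1
```

>>> send_rows --series "-1 0.03 0 0 0; -1 0.03 0 0 0"

```text
time: 44.8
tool_pos: [552.7, 65.1, 100.4]
tcp_rot: [1.356, 1.569, -0.046]
contact_force: [-2.6, -1.1, 9.3]
grip_width: 30.2
```

>>> send_rows --series "0.1 -0.02 0 0 0; 0.1 -0.02 0 0 0; 0.1 -0.02 0 0 0; 0.1 -0.8 0 0 0; 0.1 -2.2 0 0 0; 0.1 -4 0 0 0; 0.1 -6 -0.8 0.5 0; 0.1 -7.5 -1.9 1 0"

```text
time: 45.8
tool_pos: [500.9, 25.8, 326.0]
tcp_rot: [1.328, 1.57, -0.074]
contact_force: [1.2, -0.2, -0.1]
grip_width: 50.8
```

>>> send_rows --series "0.1 0 0 0 0; 0.1 0 0 0 0; 0.1 0 0 0 0"

```text
time: 46.18
tool_pos: [501.0, 26.4, 322.5]
tcp_rot: [-1.903, 1.568, 2.978]
contact_force: [-0.0, 0.2, -0.3]
grip_width: 50.3
```

Run:
```python
from h import *
w=capture('wrist'); save(w,'w12'); go(500,28,320)
im=cv2.resize(w['pixels'][:220,:,::-1].copy()[:,200:620],None,fx=1.9,fy=1.9,interpolation=cv2.INTER_CUBIC)
C=np.array([605,27.5]);a=np.radians(9.8);A=np.array([[np.cos(a),-np.sin(a)],[np.sin(a),np.cos(a)]])
b=C+A@[46,-46]
for c,r,z,col in((b,27,14,(0,0,255)),(b,31,94,(0,0,255)),((559.3,-277.7),25.5,44,(0,0,255)),(C+A@[46,46],33.5,14,(0,255,0)),
   (C+A@[-46,46],26,60,(0,255,0)),(C+A@[-46,46],15.5,130,(0,255,0)),(C+A@[-46,-46],22,50,(0,255,0)),(C+A@[-46,-46],15.5,115,(0,255,0))):
  for t in np.linspace(0,2*np.pi,50):
    q=proj(w,[c[0]+r*np.cos(t),c[1]+r*np.sin(t),z]); cv2.circle(im,(int((q[0]-200+.5)*1.9),int((q[1]+.5)*1.9)),1,col,-1)
cv2.imwrite('pics/c12.png',im)
w=capture('scene'); cv2.imwrite('pics/s12.png',cv2.resize(w['pixels'][170:340,200:440,::-1],None,fx=3.3,fy=3.3,interpolation=cv2.INTER_CUBIC))
```

```text
t 46.23 tcp [501.   26.4 322.6] jaw -80.3 w 50.6 F [-0.4 -1.  -0.4] q6 1.3 
 SHIFT [ 0.085 -0.024 -0.057] TURN 0 rows>= 0.1 0.0
```

View pics/c12.png

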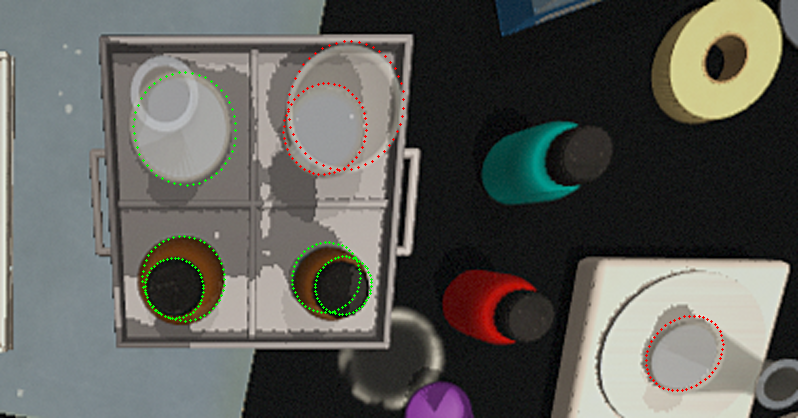

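View pics/s12.png

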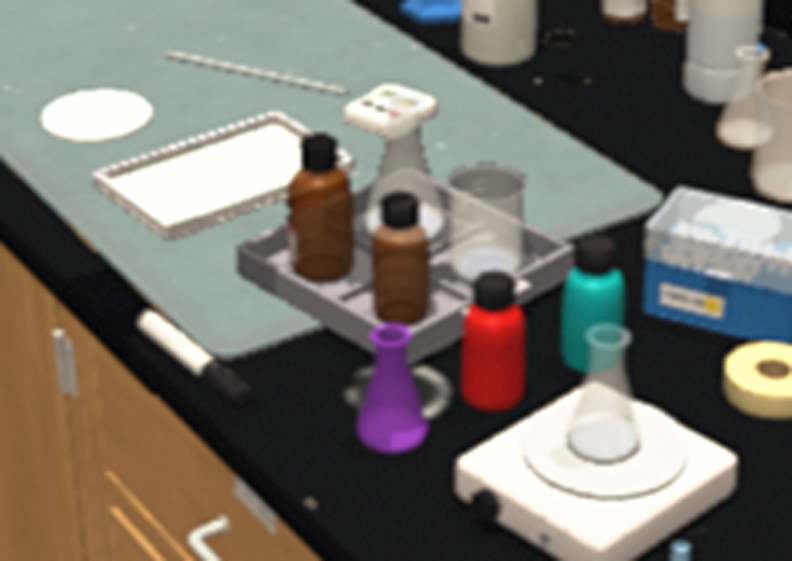

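Everything is upright and in place, and the arm is clear of it all. I'll hand it in.

```bash
python3 -c "
from plant import *
print(close_job())"
```

```text
the job is handed in; nothing more can be done
None
```

The job is done in the order asked and was handed in at about 46 s. Nothing reported a verdict.

1. Both amber bottles went into the side tray.
2. The small flask went onto the middle of the stirrer plate.
3. The beaker went into the back bay the flask had left.
4. Each bottle went back to the middle of its own front bay, the small one first.

**Last checks:** The final wrist and scene pictures show everything upright and the arm clear at about z = 322 mm. The large flask and the coloured look-alikes are where they were. I drew the target positions over the wrist picture. The bottles, beaker and flask match them to about 2 mm, roughly the accuracy of the camera calibration.

**Disagreements:** The networks often gave look-alikes as the thing asked for, and once missed the stirrer plate. They put the beaker up to about 6 mm from where I measured it. For the final targets I used my own fits in the pictures. The beaker sat about 2 mm off the gripper's centre, and I corrected for that when placing it.

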